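# Quarter turn with the balance dish

### The arm

A 7-joint arm with a two-finger parallel gripper is mounted at the origin on the work surface. World frame = base frame: x ahead of the robot, y to its left, z up, the work surface at z = 0. Lengths are in m, angles in rad, forces in N, time in s.
With the tool pointing down it reaches from about 0.4 to 0.85 m from the base axis. Payload 10.4 kg.
Tool frame: the origin (TCP) lies midway between the tips of the shut fingers; the grasp point (between the pads) lies 19 mm behind it; z points along the fingers, y is the line along which they close (so a half turn about z gives the same grasp; the last joint's range is limited). The gripper opens to 87 mm and grips with 3 to 60 N. Pads are 19 mm wide; open, the fingers measure 117 mm over their backs; the gripper's body (75 mm by 190 mm) begins 51 mm behind the grasp point.
Start: joints at [1.263, 0.332, -0.065, 1.46, 0.022, 1.35, -0.088], TCP at [0.176, -0.6, 0.223] pointing down, gripper open.
Joint ranges: [-2.6, 2.6], [-0.5, 2.12], [-1.47, 1.34], [0.16, 2.42], [-1.27, 4.41], [0.06, 2.06], [-2.6, 2.6]. Speed limits (rad/s): [2.22, 2.22, 2.79, 2.79, 3.14, 3.14, 3.14].

### API

Orientations are given as a unit quaternion [x, y, z, w].
In Python, from bench import r gives the robot as it stands.
- The arm moves only by the tool arm_command, never from a script. Its arguments are lists of equal length, an entry for each row: "xyz": the shift along the world's x, y, z in m, a list of three; "rot": the turn, a rotation vector about the world's x, y, z in rad, a list of three. In form: {"xyz": [[tx, ty, tz], ...], "rot": [[ax, ay, az], ...]}. A call has 1 to 20 rows; each row is the pose to reach, as a shift and turn from the pose commanded when the call began; what a row does not reach only later rows make up. A row lasts 1/12 s, in which the tool goes at most 41.7 mm and 7.16 degrees, less where a joint would pass 70% of its speed; a pose out of reach is approached as far as the arm can. A call with a gripper value outside its range is refused whole. "grip" is the opening, from 0 (shut) to 1 (fully open), set as the call begins (left out, the last holds). The fingers move at their own pace and stop on an object; "squeeze" is the grip in N (left out, the last holds). Time passes only in rows, so rows that repeat a pose let the fingers close. It gives the time, the measured TCP pose, the force, the opening and the grip force at its end, in the units of the state.
- r.read_state(): the state, without advancing time (a new reading comes with each control period).
- r.camera(name): name is "scene" or "top" or "wrist"; returns the picture (384x512x3 uint8, red, green, blue); there is no depth.
- r.camera_model(name): a dict with "fx", "fy", "cx", "cy" (pixels), "T" (4x4, takes a point from camera to world coordinates). Camera axes: x right, y up, looking along -z (the intrinsics and any distortion apply to the point x, -y, -z); pixel columns grow to the right and rows downward; lengths in m; the calibration is good to about 2 mm. A picture is of the moment at which its call begins: read the wrist's pose just before it. camera_model takes no time and is no camera call; for the wrist camera it gives the pose at the moment of the call.
- r.close_job(): hands the job in; it is judged then, once.
Trained networks look in the newest picture that a camera, given by its name, has taken for a name from the list of things; names that differ only in an ending like _2 or _b are one class to them, and where a whole thing is asked for, a point or a joint stands for the part that bears it (a point fixed in the world has none). Each returns a list of dicts, best first, with "conf" (0 to 1); they miss things now and then, are a little off and sometimes report something else, mostly with a low value. They report only what shows in the picture. A call takes as long as a camera call. They do not tell look-alikes from the thing itself.
- r.look_for(label, camera): "at" ([x, y, z] in m, in the coordinates of the camera as it stood for that picture, good to about 4 mm: the middle of the surface that is visible of it).
- r.spot_point(label, camera): "at" ([x, y, z] in m, in the coordinates of the camera as it stood for that picture, good to about 4 mm: a listed point, or the origin of a listed thing).
The state is a dict: "time": time; "joint_positions": joint angles; "joint_vel": joint speeds; "joint_torque": joint torques, N m; "ee_pos": TCP position; "eef_rot": TCP orientation; "ft_force": force on the tool from outside, world axes, zero at the start; "torque": the same for the moment, N m; "width": finger opening in m; "grip_force": force on a finger pad.
Only numpy, scipy, OpenCV 4.12 (cv2) and the standard library are available. Lean on these libraries where they do the work, as an engineer would, in place of code of your own. Each camera call takes 0.05 s, during which the arm holds its last target. There are 200 camera calls.

### The job

Set up and do the steady-hand exercise: balance the orange ball on the white dome in the middle of the wooden dish and let go of it, then take the dish by its red handle and lift it straight up, level, about 10 cm off its stand. Only then turn the dish a quarter turn in place above the stand, so that the handle comes to point over the yellow disc, the ball staying on its dome all the while. Finish holding the dish there, still, level and in the air, and do not disturb the green ball or the other things on the table.

Things in the scene. Friction and masses are not known exactly. Their poses are not given: they have to be found in the camera images.
- dish: Round wooden dish, loose, about 0.17 kg, 156 mm across its rim, rim 18 mm high, flat foot 116 mm across. Origin: centre of its underside; z up; its red handle points along its own -x. In its middle is a white dome, 58 mm across, with a small brass ring (16 mm across its centre line, 5 mm thick) on top, 19 mm above the underside; the ball sits on this ring. It starts on the stand, its underside 30 mm above the table.
- dish_seat (a point): Where the centre of the ball is when it sits on the dome's ring: on the dish's axis, 37.5 mm above its underside. Turns with the dish.
- handle_grip (a point): Point at which to grip the red handle, 108 mm from the dish's axis, 36 mm above the dish's underside. The handle is an upright radial fin 12 mm thick, from the rim out to 131 mm from the axis, from 5 to 55 mm above the dish's underside: pinch it across its thickness from above; about 20 mm of fin lies above and 30 mm below this point. It stands clear on both sides and its bottom is free.
- handle_end (a point): Middle of the outer end of the red handle, 131 mm from the dish's axis, 36 mm above its underside.
- stand: Dark round wooden stand, fixed, foot 120 mm across, top 90 mm across and 30 mm above the table. Origin: centre of its underside, on the table. The dish starts centred on it within a few mm, its handle roughly towards the robot.
- yellow_disc: Flat yellow disc, fixed on the table, 32 mm across, 4 mm high; origin at the centre of its underside. Its centre is 131 mm from the stand's axis, a quarter turn to one side of where the handle starts.
- blue_disc: The same in blue, on the opposite side of the stand; not wanted. Which side is which varies.
- ball_center (a point): Centre of the orange ball, loose, 40 mm across, about 30 g. It starts on one of the two posts of the rack, its centre 48 mm above the table.
- ball: The orange ball itself (its axes mean nothing).
- rack: Wooden rack, fixed: a strip 170 by 56 mm, 8 mm thick, with two round posts 26 mm across, 100 mm apart along its own x, each topped by a small brass ring 30 mm above the table that carries a ball. Origin: centre of its underside. It is on the left or right of the table.
- green_ball_center (a point): Centre of the green ball, as big as the orange one, on the other post of the rack. Leave it alone.
- chest: Small wooden chest with rounded lid, loose, 150 by 104 mm, 100 mm high; origin at the centre of its underside. Leave alone. It is on the side of the table where the rack is not.
- hourglass0: Blue hourglass, loose, 48 mm across, 110 mm high; origin at the centre of its underside. Leave alone.
- hourglass1: Green hourglass, as the blue one. Leave alone.
- hourglass2: Red hourglass, as the blue one. Leave alone.
- pencil_cup: White pencil cup with pencils, loose, 76 mm across, 160 mm high; origin at the centre of its underside. Leave alone.
Not all that is in view belongs to the job. What is meant by the dish is not turquoise, and is the larger of those in its own colour.

How it is judged:
On the way, in this order (a step that is already met when the one before it is completed fails the run):
1. the orange ball sits on the dome of the dish, let go, the dish still on its stand (distance between ball_center and dish_seat below 0.008 m and contact force between each of the arm, the fingers and ball below 0.1 N and linear speed of ball below 0.05 m/s and height (world z) of dish below 0.035 m and horizontal distance between dish and stand below 0.03 m), for 0.3 s.
2. the dish is lifted at least 50 mm off the stand, level, not yet turned (within 20 degrees), the ball on its dome (distance between ball_center and dish_seat below 0.008 m and height (world z) of dish above 0.08 m and angle between the x axis of dish and the x axis of stand, either way round below 0.35 rad and horizontal distance between dish and stand below 0.05 m), for 0.1 s.
At the end, for the whole second after the job is handed in: The dish is held over 90 mm above the table, still, level within 7 degrees, its centre within 35 mm of the stand's axis, its handle end within 40 mm (from above) of the yellow disc; the ball sits within 8 mm of its seat on the dome, untouched; the green ball has not moved (distance between ball_center and dish_seat below 0.008 m and contact force between each of the arm, the fingers and ball below 0.1 N and height (world z) of dish above 0.09 m and angle between dish's own z axis and vertical below 0.13 rad and horizontal distance between dish and stand below 0.035 m and horizontal distance between handle_end and yellow_disc below 0.04 m and linear speed of dish below 0.03 m/s and angular speed of dish below 0.2 rad/s and contact force between the fingers and dish above 1 N and contact force between dish and stand below 0.05 N and distance of green_ball_center from where it was at the start of the episode below 0.015 m); the arm keeps its last pose, push and grip.
It fails at once if the green ball is pushed off its post or carried away (moved over 15 mm) (distance of green_ball_center from where it was at the start of the episode above 0.015 m).
It fails at once if the chest, an hourglass, or the pencil cup is knocked over or shoved (moved over 20 mm) (distance of any of chest, hourglass0, hourglass1, hourglass2, pencil_cup from where it was at the start of the episode above 0.02 m).
It fails at once if the dish is tipped by more than about 15 degrees (angle between dish's own z axis and vertical above 0.26 rad).
It fails at once if the ball comes off the dome while the dish is in the air (height (world z) of dish above 0.05 m and distance between ball_center and dish_seat above 0.015 m).
It also fails if it takes over 64 s, if anything falls off the work surface, if the arm or the gripper's body presses on something with over 40 N, if the wrist force passes 120 N, or if a joint passes its speed limit or range.

## Working session

There is one attempt and no reset: what is moved stays moved. The work goes in short steps, Python scripts to look and compute and a tool call to move; the robot and the scene stay as the last step left them, time stands still between calls to the robot, and variables do not carry over. Pictures are saved under pics/ and viewed, at most 10 in all, crops included, and the job is handed in when it is done.

Besides the shell and the picture viewer there is one more tool, called after "Emit:" in YAML: its name, and indented under it one key for each argument. arm_command: Moves the arm, as the interface text tells. Its arguments: {"type":"object","properties":{"xyz":{"type":"array"},"rot":{"type":"array"},"grip":{"type":"number"},"squeeze":{"type":"number"}},"required":["xyz","rot"]}

```bash
mkdir -p pics; cat > h.py <<'E'
from bench import r
import numpy as np, cv2
def w(cam,p):
    return (np.array(r.camera_model(cam)["T"])@np.r_[p,1])[:3]
def spot(l,cam,f=None,n=3):
    return [(round(d["conf"],2),w(cam,d["at"]).round(4).tolist()) for d in (f or r.spot_point)(l,cam)[:n]]
def px(cam,P):
    m=r.camera_model(cam);q=np.linalg.inv(m["T"])@np.r_[P,1]
    return (m["fx"]*q[0]/-q[2]+m["cx"]).round(),(m["fy"]*-q[1]/-q[2]+m["cy"]).round()
E
python3 - <<'E'
from h import *
a=r.camera("top");b=r.camera("scene")
cv2.imwrite("pics/a.png",cv2.cvtColor(a,cv2.COLOR_RGB2BGR))
cv2.imwrite("pics/b.png",cv2.cvtColor(b,cv2.COLOR_RGB2BGR))
print({k:v for k,v in r.camera_model("top").items()})
for l in ["dish","dish_seat","handle_grip","handle_end","stand","yellow_disc","blue_disc","ball_center","green_ball_center","rack","chest","pencil_cup","hourglass0","hourglass1","hourglass2"]:
    for c in ["top"]:
        s=spot(l,c); print(l,c,[(x,px(c,x[1])) for x in s])
s=r.read_state();print(s["time"],s["ee_pos"],s["eef_rot"],s["width"])
E
```

```text
{'fx': 431.2594745881468, 'fy': 431.2594745881468, 'cx': 258.78085940860115, 'cy': 193.95291568205423, 'T': array([[-1.18482997e-02,  9.78689193e-01, -2.05005075e-01,
         3.01952505e-01],
       [-9.99928764e-01, -1.18925835e-02,  1.01613424e-03,
        -6.65847928e-02],
       [-1.44356037e-03,  2.05002511e-01,  9.78760383e-01,
         1.22043212e+00],
       [ 0.00000000e+00,  0.00000000e+00,  0.00000000e+00,
         1.00000000e+00]])}
dish top [((0.81, [0.5891, -0.0463, 0.0315]), (np.float64(251.0), np.float64(181.0))), ((0.73, [0.4757, -0.3191, 0.047]), (np.float64(351.0), np.float64(219.0))), ((0.59, [0.4258, 0.1415, -0.0]), (np.float64(185.0), np.float64(240.0)))]
dish_seat top [((0.84, [0.3223, -0.1318, 0.0386]), (np.float64(284.0), np.float64(276.0))), ((0.71, [0.4306, 0.1408, 0.0272]), (np.float64(184.0), np.float64(238.0))), ((0.7, [0.5941, -0.0491, 0.0695]), (np.float64(252.0), np.float64(176.0)))]
handle_grip top [((0.72, [0.4876, -0.0246, 0.0675]), (np.float64(243.0), np.float64(214.0))), ((0.67, [0.3163, -0.025, 0.0374]), (np.float64(244.0), np.float64(279.0))),
[... 1142 characters left out ...]
0))), ((0.63, [0.7764, 0.0362, -0.0022]), (np.float64(223.0), np.float64(123.0)))]
hourglass1 top [((0.81, [0.7658, 0.1398, -0.0013]), (np.float64(189.0), np.float64(127.0))), ((0.68, [0.7648, -0.1709, 0.0036]), (np.float64(293.0), np.float64(125.0))), ((0.63, [0.7764, 0.0362, -0.0022]), (np.float64(223.0), np.float64(123.0)))]
hourglass2 top [((0.81, [0.7658, 0.1398, -0.0013]), (np.float64(189.0), np.float64(127.0))), ((0.68, [0.7648, -0.1709, 0.0036]), (np.float64(293.0), np.float64(125.0))), ((0.63, [0.7764, 0.0362, -0.0022]), (np.float64(223.0), np.float64(123.0)))]
0.85 [ 0.17563257 -0.59983648  0.22259104] [9.89877961e-01 1.41921174e-01 1.09501547e-05 4.67513017e-05] 0.0870774712462228
```

View pics/a.png

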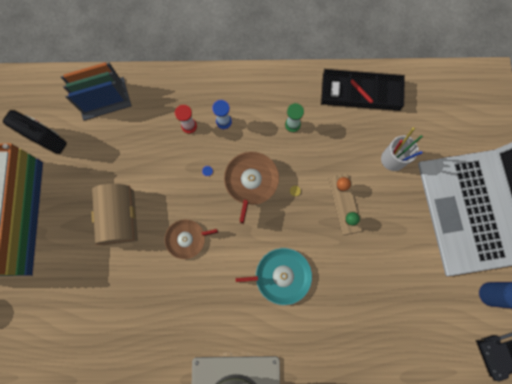

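View pics/b.png

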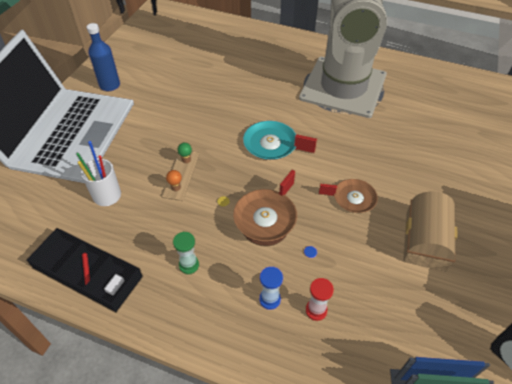

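Top view: the candidates for the dish are the large wooden one at (251,178), the small wooden one at (186,239) and the turquoise one at (284,276). I choose the large wooden one, which sits between yellow (296,191) and blue (208,171). The orange ball is at (343,184) and the green ball at (352,218). I'll check this choice in one crop.

```bash
python3 -c "
import cv2
a=cv2.imread('pics/a.png')[120:270,150:370];cv2.imwrite('pics/c.png',cv2.resize(a,None,fx=3.5,fy=3.5,interpolation=2))"
```

```text
(no output)
```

View pics/c.png

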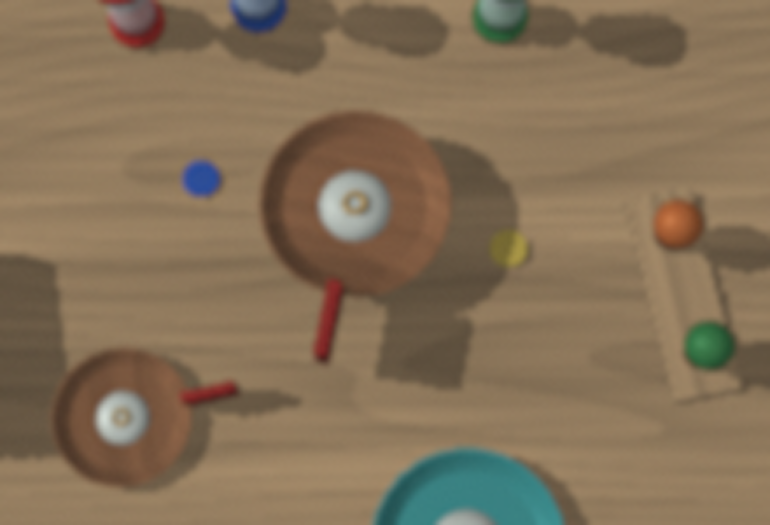

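Emit:
arm_command:
  xyz:
    - [0.03,0.03,0]
    - [0.05,0.06,0]
    - [0.07,0.1,0]
    - [0.09,0.13,0]
    - [0.11,0.16,0]
    - [0.14,0.19,0]
    - [0.17,0.21,0]
    - [0.2,0.23,0]
    - [0.23,0.25,0]
    - [0.27,0.26,0]
    - [0.3,0.27,0]
    - [0.33,0.28,0]
    - [0.35,0.29,0]
    - [0.36,0.295,0]
    - [0.36,0.295,0]
    - [0.36,0.295,0]
  rot:
    - [0,0,0]
    - [0,0,0]
    - [0,0,0]
    - [0,0,-0.05]
    - [0,0,-0.1]
    - [0,0,-0.13]
    - [0,0,-0.13]
    - [0,0,-0.13]
    - [0,0,-0.13]
    - [0,0,-0.13]
    - [0,0,-0.13]
    - [0,0,-0.13]
    - [0,0,-0.13]
    - [0,0,-0.13]
    - [0,0,-0.13]
    - [0,0,-0.13]
  grip: 1
  squeeze: 15

```text
time: 2.18
ee_pos: [0.5351, -0.3052, 0.2224]
eef_rot: [0.997, 0.077, -0.0, 0.0]
ft_force: [-0.3, -1.1, 0.3]
width: 0.087
grip_force: 0.0
```

The crop confirms it: the large wooden dish at crop (355,205), raised on its stand, with its ring at (356,203), the handle pointing down to (322,355) and yellow at (510,250). Next is a wrist look.

```bash
python3 - <<'E'
from h import *
m=r.camera_model("wrist");a=r.camera("wrist")
cv2.imwrite("pics/d.png",cv2.cvtColor(a,cv2.COLOR_RGB2BGR))
print(m["fx"],m["cx"],m["cy"],m["T"].round(3).tolist())
for l in ["ball_center","green_ball_center","dish_seat","handle_grip","handle_end","rack","yellow_disc"]:
    print(l,[(x,px("wrist",x[1])) for x in spot(l,"wrist")])
# ball centres by colour
h=cv2.cvtColor(a,cv2.COLOR_RGB2HSV)
for n,lo,hi in [("or",(5,150,80),(16,255,255)),("gr",(50,100,30),(85,255,255))]:
    k,_,st,c=cv2.connectedComponentsWithStats(cv2.inRange(h,lo,hi))
    for i in np.argsort(-st[1:,4])[:2]+1: 
        u=c[i];d=np.array(m["T"])[:3,:3]@[(u[0]-m["cx"])/m["fx"],-(u[1]-m["cy"])/m["fy"],-1];o=np.array(m["T"])[:3,3]
        print(n,st[i],u.round(1),(o+d*(0.048-o[2])/d[2]).round(4))
E
```

```text
345.8227818626554 255.70487153683683 191.7984572286493 [[0.153, 0.949, 0.275, 0.612], [-0.988, 0.147, 0.043, -0.293], [0.0, -0.279, 0.96, 0.385], [0.0, 0.0, 0.0, 1.0]]
ball_center [((0.77, [0.5767, -0.307, 0.0514]), (np.float64(263.0), np.float64(130.0)))]
green_ball_center [((0.58, [0.4743, -0.3195, 0.0466]), (np.float64(259.0), np.float64(229.0)))]
dish_seat []
handle_grip []
handle_end []
rack [((0.86, [0.5263, -0.3138, -0.0023]), (np.float64(262.0), np.float64(171.0)))]
yellow_disc [((0.88, [0.5673, -0.1704, -0.0022]), (np.float64(138.0), np.float64(116.0))), ((0.43, [0.5771, -0.308, 0.0532]), (np.float64(265.0), np.float64(132.0)))]
or [ 240  110   42   42 1336] [260.3 130.5] [ 0.5767 -0.3033  0.048 ]
or [444  44  28   9  29] [457.7  48.2] [ 0.6769 -0.4681  0.048 ]
gr [ 245  209   38   38 1104] [263.6 227.6] [ 0.4781 -0.3224  0.048 ]
gr [437  48  75  23 605] [477.   59.6] [ 0.6702 -0.4885  0.048 ]
```

View pics/d.png

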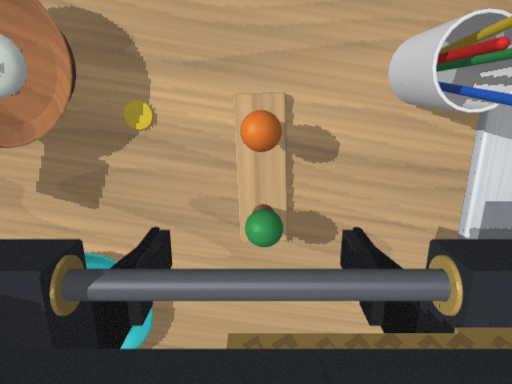

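The orange ball is at (260,130), about (0.576,-0.304), and the green one is at (264,228). The space beside the orange ball is clear, so I descend and grip.

Emit:
arm_command:
  xyz:
    - [0.02,0.0,0]
    - [0.04,0.001,0]
    - [0.04,0.001,-0.03]
    - [0.04,0.001,-0.06]
    - [0.04,0.001,-0.09]
    - [0.04,0.001,-0.12]
    - [0.04,0.001,-0.14]
    - [0.04,0.001,-0.16]
    - [0.04,0.001,-0.175]
    - [0.04,0.001,-0.185]
    - [0.04,0.001,-0.191]
    - [0.04,0.001,-0.191]
    - [0.04,0.001,-0.191]
  rot:
    - [0,0,0]
    - [0,0,0]
    - [0,0,0]
    - [0,0,0]
    - [0,0,0]
    - [0,0,0]
    - [0,0,0]
    - [0,0,0]
    - [0,0,0]
    - [0,0,0]
    - [0,0,0]
    - [0,0,0]
    - [0,0,0]

```text
time: 3.67
ee_pos: [0.5759, -0.3041, 0.0322]
eef_rot: [0.997, 0.077, 0.0, 0.0]
ft_force: [0.2, 0.6, 0.6]
width: 0.0867
grip_force: 0.0
```

Emit:
arm_command:
  xyz:
    - [0,0,0]
    - [0,0,0]
    - [0,0,0]
    - [0,0,0]
    - [0,0,0]
    - [0,0,0]
    - [0,0,0]
    - [0,0,0]
    - [0,0,0]
    - [0,0,0]
  rot:
    - [0,0,0]
    - [0,0,0]
    - [0,0,0]
    - [0,0,0]
    - [0,0,0]
    - [0,0,0]
    - [0,0,0]
    - [0,0,0]
    - [0,0,0]
    - [0,0,0]
  grip: 0
  squeeze: 12

```text
time: 4.5
ee_pos: [0.5757, -0.3039, 0.0316]
eef_rot: [0.997, 0.077, 0.0, 0.0]
ft_force: [-0.3, -0.9, 1.0]
width: 0.0393
grip_force: 12.0
```

Emit:
arm_command:
  xyz:
    - [0,0,0.015]
    - [0,0,0.04]
    - [0,0,0.075]
    - [0,0.01,0.11]
    - [-0.01,0.03,0.14]
    - [-0.02,0.06,0.16]
    - [-0.03,0.09,0.17]
    - [-0.04,0.12,0.17]
    - [-0.05,0.15,0.17]
    - [-0.056,0.18,0.17]
    - [-0.056,0.21,0.17]
    - [-0.056,0.235,0.17]
    - [-0.056,0.25,0.17]
    - [-0.056,0.254,0.17]
    - [-0.056,0.254,0.17]
    - [-0.056,0.254,0.17]
  rot:
    - [0,0,0]
    - [0,0,0]
    - [0,0,0]
    - [0,0,0]
    - [0,0,-0.04]
    - [0,0,-0.08]
    - [0,0,-0.12]
    - [0,0,-0.16]
    - [0,0,-0.2]
    - [0,0,-0.24]
    - [0,0,-0.28]
    - [0,0,-0.32]
    - [0,0,-0.36]
    - [0,0,-0.36]
    - [0,0,-0.36]
    - [0,0,-0.36]

```text
time: 5.83
ee_pos: [0.5196, -0.0511, 0.2015]
eef_rot: [0.995, -0.102, -0.0, 0.0]
ft_force: [0.1, -0.7, -0.5]
width: 0.0388
grip_force: 12.0
```

```bash
python3 - <<'E'
from h import *
s=r.read_state();m=r.camera_model("wrist");a=r.camera("wrist")
b=a.copy();print(s["ee_pos"],s["eef_rot"],s["joint_positions"].round(2))
cv2.imwrite("pics/e.png",cv2.cvtColor(a,cv2.COLOR_RGB2BGR))
for l in ["ball_center","dish_seat","dish","handle_grip","handle_end","stand","yellow_disc","blue_disc"]:
    print(l,[(x,px("wrist",x[1])) for x in spot(l,"wrist")])
r.camera("top")
for l in ["dish_seat","yellow_disc","blue_disc","handle_end"]: print("top",l,spot(l,"top"))
E
```

```text
[ 0.51962171 -0.05106541  0.20152565] [ 9.94763146e-01 -1.02206515e-01 -2.14627515e-05  3.33644395e-04] [ 0.45  0.15 -0.48  1.74  0.07  1.27 -1.82]
ball_center [((0.94, [0.5222, -0.0525, 0.221]), (np.float64(257.0), np.float64(262.0)))]
dish_seat [((0.7, [0.6014, -0.0474, 0.0637]), (np.float64(231.0), np.float64(89.0)))]
dish [((0.72, [0.5926, -0.0507, 0.0325]), (np.float64(239.0), np.float64(99.0)))]
handle_grip [((0.84, [0.4935, -0.0239, 0.07]), (np.float64(233.0), np.float64(217.0))), ((0.6, [0.4491, 0.0649, 0.0265]), (np.float64(164.0), np.float64(257.0)))]
handle_end [((0.89, [0.4692, -0.0188, 0.0664]), (np.float64(234.0), np.float64(241.0))), ((0.69, [0.4538, 0.0504, 0.0186]), (np.float64(178.0), np.float64(247.0)))]
stand []
yellow_disc [((0.62, [0.5677, -0.1685, -0.0034]), (np.float64(359.0), np.float64(98.0)))]
blue_disc [((0.73, [0.6315, 0.0854, 0.0017]), (np.float64(101.0), np.float64(87.0)))]
top dish_seat [(0.7, [0.3237, -0.1334, 0.0339]), (0.59, [0.4317, 0.1434, 0.0257])]
top yellow_disc [(0.55, [0.5635, -0.1722, 0.0014]), (0.42, [0.7777, 0.0377, 0.0001])]
top blue_disc [(0.46, [0.6325, 0.0828, 0.0013])]
top handle_end [(0.78, [0.4473, 0.0496, 0.0243])]
```

View pics/e.png

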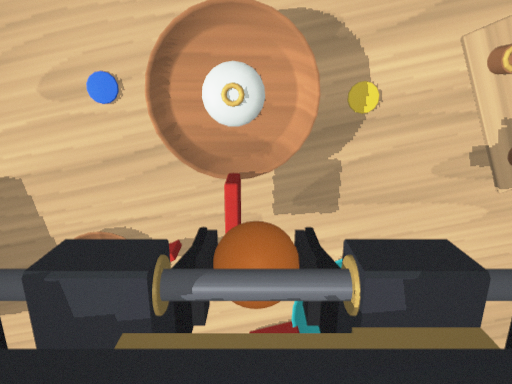

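The ring is at (233,94) and the ball is held at (257,262). I'll pin the ring down from its pixel.

```bash
cat >> h.py <<'E'
def ray(m,u,v,z):
    T=np.array(m["T"]);d=T[:3,:3]@[(u-m["cx"])/m["fx"],-(v-m["cy"])/m["fy"],-1];return (T[:3,3]+d*(z-T[2,3])/d[2]).round(4)
E
python3 - <<'E'
from h import *
m=r.camera_model("wrist")
a=cv2.imread("pics/e.png");h=cv2.cvtColor(a,cv2.COLOR_BGR2HSV)
w_=cv2.inRange(h,(0,0,120),(180,70,255));
w_[:55]=0;w_[135:]=0;w_[:,:195]=0;w_[:,275:]=0
c=max(cv2.findContours(w_,0,2)[0],key=cv2.contourArea);(u,v),rad=cv2.minEnclosingCircle(c)
print("dome",u,v,rad,ray(m,u,v,.043))
print("ring",ray(m,233,94.5,.050))
print("handle top near/far",ray(m,233,175,.085),ray(m,233,230,.085))
print("yellow",ray(m,364,97,.004),"blue",ray(m,102,88,.004))
mt=r.camera_model("top");print("top ring",ray(mt,150+356/3.5,120+203/3.5,.05),"y",ray(mt,150+510/3.5,120+250/3.5,.004),"b",ray(mt,150+202/3.5,120+179/3.5,.004))
print("ball", ray(m,257,264,.2205))
E
```

```text
dome 232.5904541015625 93.51004791259766 32.93730926513672 [ 0.5983 -0.0448  0.043 ]
ring [ 0.5973 -0.0454  0.05  ]
handle top near/far [ 0.5346 -0.0333  0.085 ] [ 0.4869 -0.0224  0.085 ]
yellow [ 0.5683 -0.1706  0.004 ] blue [0.6304 0.0839 0.004 ]
top ring [ 0.5929 -0.0486  0.05  ] y [ 0.5629 -0.1745  0.004 ] b [0.6265 0.0802 0.004 ]
ball [ 0.5211 -0.0503  0.2205]
```

Emit:
arm_command:
  xyz:
    - [0.02,0.001,0]
    - [0.04,0.003,0]
    - [0.06,0.004,-0.01]
    - [0.07,0.005,-0.03]
    - [0.0755,0.005,-0.05]
    - [0.0755,0.005,-0.07]
    - [0.0755,0.005,-0.09]
    - [0.0755,0.005,-0.105]
    - [0.0755,0.005,-0.115]
    - [0.0755,0.005,-0.12]
    - [0.0755,0.005,-0.12]
    - [0.0755,0.005,-0.12]
    - [0.0755,0.005,-0.12]
  rot:
    - [0,0,0]
    - [0,0,0]
    - [0,0,0]
    - [0,0,0]
    - [0,0,0]
    - [0,0,0]
    - [0,0,0]
    - [0,0,0]
    - [0,0,0]
    - [0,0,0]
    - [0,0,0]
    - [0,0,0]
    - [0,0,0]

```text
time: 7.62
ee_pos: [0.5958, -0.0448, 0.0827]
eef_rot: [0.995, -0.102, 0.001, 0.0]
ft_force: [-0.1, 0.2, -0.1]
width: 0.0392
grip_force: 12.0
```

```bash
python3 - <<'E'
from h import *
a=r.camera("wrist");b=r.camera("scene")
for l in ["ball_center","dish_seat"]:
    for c in ["wrist","scene"]: print(l,c,[(x,px(c,x[1])) for x in spot(l,c)])
o=np.hstack([cv2.resize(a,(400,300)),cv2.resize(b[160:260,215:315],(300,300),interpolation=2)])
cv2.imwrite("pics/f.png",cv2.cvtColor(o,cv2.COLOR_RGB2BGR))
print(r.read_state()["ee_pos"])
E
```

```text
ball_center wrist [((0.67, [0.5968, -0.0473, 0.1031]), (np.float64(261.0), np.float64(265.0)))]
ball_center scene [((0.6, [0.6039, -0.043, 0.097]), (np.float64(265.0), np.float64(203.0)))]
dish_seat wrist [((0.7, [0.6015, -0.0487, 0.0648]), (np.float64(261.0), np.float64(224.0)))]
dish_seat scene [((0.97, [0.431, 0.1461, 0.0271]), (np.float64(357.0), np.float64(191.0))), ((0.61, [0.6012, -0.05, 0.0682]), (np.float64(263.0), np.float64(209.0)))]
[ 0.59531064 -0.04487619  0.08196135]
```

View pics/f.png

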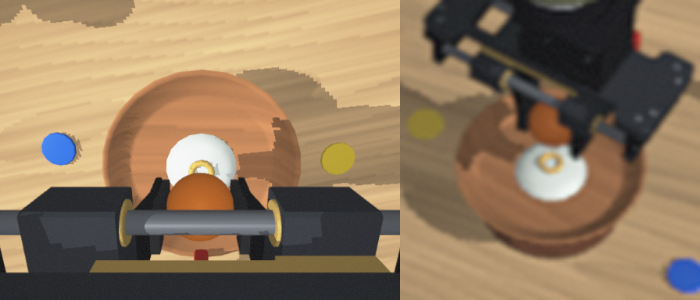

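```bash
python3 - <<'E'
from h import *
m=r.camera_model("wrist");a=r.camera("wrist");s=r.read_state();print(s["ee_pos"])
g=cv2.cvtColor(a,cv2.COLOR_RGB2HSV)
for v in range(164,236,2): print(v,a[v,257].tolist(),ray(m,257,v,.047)[:2])
w_=cv2.inRange(g,(0,0,120),(180,60,255))
for v in (180,190,200,205): 
    x=np.where(w_[v,190:320])[0]+190; print(v,x.min(),x.max())
E
```

```text
[ 0.59522334 -0.044839    0.08181343]
164 [193, 134, 89] [ 0.6316 -0.0528]
166 [188, 130, 87] [ 0.6305 -0.0526]
168 [193, 134, 89] [ 0.6293 -0.0524]
170 [214, 211, 200] [ 0.6282 -0.0521]
172 [225, 231, 227] [ 0.627  -0.0519]
174 [227, 233, 229] [ 0.6258 -0.0516]
176 [232, 236, 233] [ 0.6246 -0.0514]
178 [233, 238, 234] [ 0.6235 -0.0511]
180 [236, 240, 237] [ 0.6223 -0.0509]
182 [238, 242, 240] [ 0.6211 -0.0506]
184 [240, 243, 241] [ 0.6199 -0.0504]
186 [242, 244, 243] [ 0.6187 -0.0501]
188 [243, 245, 243] [ 0.6175 -0.0499]
190 [242, 245, 243] [ 0.6163 -0.0496]
192 [243, 245, 244] [ 0.6151 -0.0494]
194 [243, 245, 244] [ 0.6139 -0.0491]
196 [242, 245, 243] [ 0.6127 -0.0489]
198 [243, 245, 244] [ 0.6115 -0.0486]
200 [243, 245, 244] [ 0.6102 -0.0484]
202 [243, 245, 243] [ 0.609  -0.0481]
204 [202, 184, 147] [ 0.6078 -0.0479]
206 [224, 190, 100] [ 0.6065 -0.0476]
208 [239, 214, 110] [ 0.6053 -0.0473]
210 [231, 199, 104] [ 0.604  -0.0471]
212 [232, 231, 220] [ 0.6028 -0.0468]
214 [239, 242, 240] [ 0.6015 -0.0466]
216 [240, 243, 241] [ 0.6003 -0.0463]
218 [240, 243, 241] [ 0.599 -0.046]
220 [231, 232, 224] [ 0.5978 -0.0458]
222 [140, 78, 33] [ 0.5965 -0.0455]
224 [152, 86, 40] [ 0.5952 -0.0452]
226 [154, 85, 35] [ 0.5939 -0.045 ]
228 [161, 89, 39] [ 0.5926 -0.0447]
230 [166, 92, 44] [ 0.5914 -0.0444]
232 [166, 92, 37] [ 0.5901 -0.0442]
234 [170, 95, 40] [ 0.5888 -0.0439]
180 228 286
190 219 296
200 214 299
205 213 301
```

Emit:
arm_command:
  xyz:
    - [0.001,0,-0.008]
    - [0.002,-0.0005,-0.016]
    - [0.002,-0.0005,-0.022]
    - [0.002,-0.0005,-0.026]
    - [0.002,-0.0005,-0.028]
    - [0.002,-0.0005,-0.029]
    - [0.002,-0.0005,-0.029]
    - [0.002,-0.0005,-0.029]
  rot:
    - [0,0,0]
    - [0,0,0]
    - [0,0,0]
    - [0,0,0]
    - [0,0,0]
    - [0,0,0]
    - [0,0,0]
    - [0,0,0]

```text
time: 8.63
ee_pos: [0.5973, -0.0453, 0.0528]
eef_rot: [0.995, -0.102, 0.0, 0.0]
ft_force: [0.3, -0.3, -0.1]
width: 0.039
grip_force: 12.0
```

Emit:
arm_command:
  xyz:
    - [0,0,-0.0005]
    - [0,0,-0.001]
    - [0,0,-0.0015]
    - [0,0,-0.002]
    - [0,0,-0.002]
    - [0,0,-0.002]
  rot:
    - [0,0,0]
    - [0,0,0]
    - [0,0,0]
    - [0,0,0]
    - [0,0,0]
    - [0,0,0]

```text
time: 9.13
ee_pos: [0.5973, -0.0453, 0.0508]
eef_rot: [0.995, -0.102, 0.0, 0.0]
ft_force: [0.4, 0.7, 0.9]
width: 0.0388
grip_force: 12.0
```

Emit:
arm_command:
  xyz:
    - [0,0,-0.0005]
    - [0,0,-0.001]
    - [0,0,-0.001]
    - [0,0,-0.001]
  rot:
    - [0,0,0]
    - [0,0,0]
    - [0,0,0]
    - [0,0,0]

```text
time: 9.47
ee_pos: [0.5977, -0.0454, 0.0506]
eef_rot: [0.995, -0.102, 0.001, 0.0]
ft_force: [-1.9, 0.3, 8.2]
width: 0.0392
grip_force: 12.0
```

```bash
python3 - <<'E'
from h import *
b=r.camera("scene");a=r.camera("wrist")
print([r.read_state()["ft_force"].round(1)])
for c in ["wrist","scene"]: print(c,spot("ball_center",c,n=1),spot("dish_seat",c))
o=np.hstack([cv2.resize(a,(400,300)),cv2.resize(b[160:260,215:315],(300,300),interpolation=2)])
cv2.imwrite("pics/g.png",cv2.cvtColor(o,cv2.COLOR_RGB2BGR))
E
```

```text
[array([-2.5, -0.5,  8.3])]
wrist [(0.87, [0.5967, -0.0488, 0.0717])] []
scene [(0.51, [0.6038, -0.0442, 0.0649])] [(0.88, [0.4331, 0.1473, 0.0278]), (0.77, [0.5987, -0.0449, 0.0683])]
```

View pics/g.png

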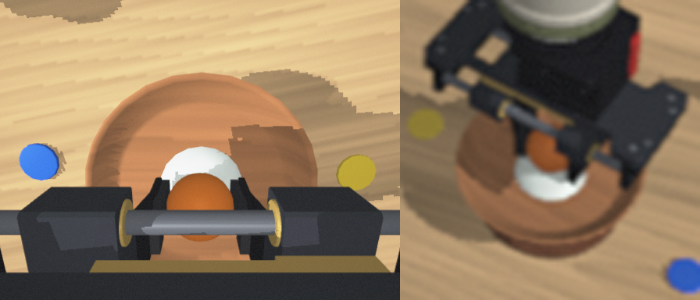

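Emit:
arm_command:
  xyz:
    - [0,0,0.0007]
    - [0.0005,0,0.0007]
    - [0.001,0,0.0007]
    - [0.001,0,0.0007]
    - [0.001,0,0.0007]
    - [0.001,0,0.0007]
  rot:
    - [0,0,0]
    - [0,0,0]
    - [0,0,0]
    - [0,0,0]
    - [0,0,0]
    - [0,0,0]
  squeeze: 4

```text
time: 10.27
ee_pos: [0.5982, -0.0454, 0.0504]
eef_rot: [0.995, -0.102, 0.0, 0.0]
ft_force: [-1.2, 0.7, 5.1]
width: 0.0399
grip_force: 4.0
```

Emit:
arm_command:
  xyz:
    - [0,0,0.0005]
    - [0,0,0.001]
    - [0,0,0.001]
    - [0,0,0.001]
  rot:
    - [0,0,0]
    - [0,0,0]
    - [0,0,0]
    - [0,0,0]

```text
time: 10.6
ee_pos: [0.598, -0.0453, 0.051]
eef_rot: [0.995, -0.102, -0.0, -0.0]
ft_force: [-0.4, -0.1, -0.0]
width: 0.0393
grip_force: 4.0
```

Emit:
arm_command:
  xyz:
    - [0,0,0]
    - [0,0,0]
    - [0,0,0]
    - [0,0,0]
    - [0,0,0]
    - [0,0,0]
    - [0,0,0]
    - [0,0,0]
    - [0,0,0]
    - [0,0,0]
  rot:
    - [0,0,0]
    - [0,0,0]
    - [0,0,0]
    - [0,0,0]
    - [0,0,0]
    - [0,0,0]
    - [0,0,0]
    - [0,0,0]
    - [0,0,0]
    - [0,0,0]
  grip: 0.8

```text
time: 11.43
ee_pos: [0.5981, -0.0453, 0.0513]
eef_rot: [0.995, -0.102, 0.0, 0.0]
ft_force: [0.2, 0.1, 0.2]
width: 0.0695
grip_force: 0.0
```

```bash
python3 - <<'E'
from h import *
b=r.camera("scene");a=r.camera("wrist")
s=r.read_state();print(s["ft_force"].round(1),s["width"])
for c in ["wrist","scene"]: print(c,spot("ball_center",c,n=1),spot("dish_seat",c))
o=np.hstack([cv2.resize(a,(400,300)),cv2.resize(b[160:260,215:315],(300,300),interpolation=2)])
cv2.imwrite("pics/i.png",cv2.cvtColor(o,cv2.COLOR_RGB2BGR))
E
```

```text
[ 0.1 -0.9 -0.1] 0.06962638030978072
wrist [(0.67, [0.5987, -0.05, 0.0716])] []
scene [(0.62, [0.77, 0.1417, -0.0005])] [(0.81, [0.599, -0.0474, 0.067]), (0.73, [0.4334, 0.1458, 0.0301])]
```

View pics/i.png

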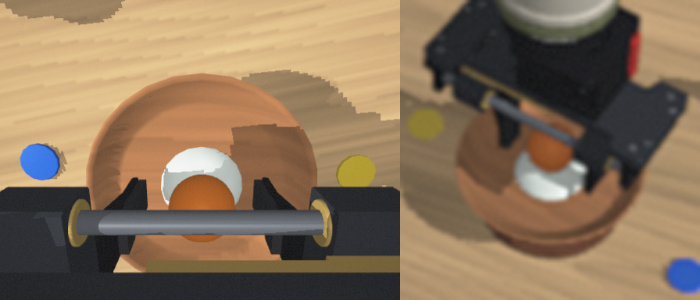

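The ball rests on the dome, released, at wrist crop (202,205) and scene crop (550,150). I raise straight up, then move back to look at the handle.

Emit:
arm_command:
  xyz:
    - [0,0,0.005]
    - [0,0,0.015]
    - [0,0,0.03]
    - [0,0,0.05]
    - [0,0,0.08]
    - [0,0,0.11]
    - [0,0,0.13]
    - [-0.02,0.005,0.14]
    - [-0.05,0.01,0.14]
    - [-0.08,0.015,0.14]
    - [-0.11,0.02,0.14]
    - [-0.13,0.024,0.14]
    - [-0.14,0.024,0.14]
    - [-0.145,0.024,0.14]
    - [-0.145,0.024,0.14]
    - [-0.145,0.024,0.14]
  rot:
    - [0,0,0]
    - [0,0,0]
    - [0,0,0]
    - [0,0,0]
    - [0,0,0]
    - [0,0,0]
    - [0,0,0]
    - [0,0,0]
    - [0,0,0]
    - [0,0,0]
    - [0,0,0]
    - [0,0,0]
    - [0,0,0]
    - [0,0,0]
    - [0,0,0]
    - [0,0,0]

```text
time: 13.07
ee_pos: [0.454, -0.0216, 0.1918]
eef_rot: [0.995, -0.103, 0.001, 0.0]
ft_force: [0.6, -1.1, 0.8]
width: 0.0697
grip_force: 0.0
```

```bash
python3 - <<'E'
from h import *
m=r.camera_model("wrist");a=r.camera("wrist");s=r.read_state()
print(s["ee_pos"],s["eef_rot"])
for l in ["ball_center","dish_seat","handle_grip","handle_end","green_ball_center"]: print(l,spot(l,"wrist"))
h=cv2.cvtColor(a,cv2.COLOR_RGB2HSV)
k=cv2.inRange(h,(0,170,60),(4,255,255))|cv2.inRange(h,(172,150,60),(180,255,255))
n,_,st,c=cv2.connectedComponentsWithStats(k)
for i in range(1,n):
    if st[i,4]>60: print(st[i],c[i])
i=1+np.argmax(st[1:,4]);ys,xs=np.where(_==i)
for v in range(ys.min(),ys.max(),8):
    x=xs[ys==v];print(v,x.min(),x.max(),ray(m,x.mean(),v,.085)[:2])
cv2.imwrite("pics/j.png",cv2.cvtColor(a,cv2.COLOR_RGB2BGR))
E
```

```text
[ 0.45407105 -0.02153063  0.19153675] [ 9.94728903e-01 -1.02539263e-01  3.07417510e-04 -1.17297317e-04]
ball_center []
dish_seat [(0.9, [0.4283, 0.1412, 0.0274]), (0.73, [0.3285, -0.1293, 0.0358])]
handle_grip [(0.88, [0.4931, -0.0241, 0.0661]), (0.87, [0.3187, -0.0248, 0.0334]), (0.66, [0.4488, 0.0614, 0.0232])]
handle_end [(0.93, [0.3133, -0.0023, 0.0373]), (0.74, [0.4529, 0.0477, 0.0194]), (0.63, [0.4661, -0.0179, 0.0681])]
green_ball_center []
[ 241   97   16   77 1070] [248.49439252 134.37850467]
[142 183  48  32 596] [165.60738255 198.6795302 ]
[264 301  59  18 647] [287.33075734 307.36476043]
97 243 255 [ 0.5273 -0.0314]
105 242 255 [ 0.5217 -0.0298]
113 242 255 [ 0.516  -0.0286]
121 242 255 [ 0.5101 -0.0273]
129 242 255 [ 0.5042 -0.026 ]
137 242 255 [ 0.4982 -0.0247]
145 242 255 [ 0.4922 -0.0234]
153 242 255 [ 0.486  -0.0221]
161 242 255 [ 0.4798 -0.0208]
169 242 255 [ 0.4735 -0.0194]
```

View pics/j.png

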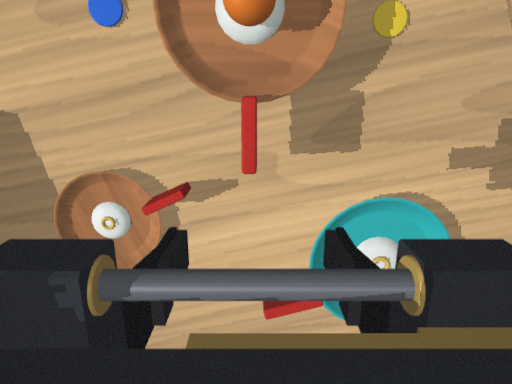

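The fin spans (249,97) to (249,173), aligned with the fingers, and the ball is on the dome at (250,5). I descend on the handle with a narrower opening to stay clear of the small dish's handle.

Emit:
arm_command:
  xyz:
    - [0.02,-0.001,0]
    - [0.035,-0.002,0]
    - [0.0405,-0.002,-0.015]
    - [0.0405,-0.002,-0.04]
    - [0.0405,-0.002,-0.065]
    - [0.0405,-0.002,-0.09]
    - [0.0405,-0.002,-0.11]
    - [0.0405,-0.002,-0.125]
    - [0.0405,-0.002,-0.135]
    - [0.0405,-0.002,-0.141]
    - [0.0405,-0.002,-0.1445]
    - [0.0405,-0.002,-0.1445]
    - [0.0405,-0.002,-0.1445]
  rot:
    - [0,0,0]
    - [0,0,-0.015]
    - [0,0,-0.015]
    - [0,0,-0.015]
    - [0,0,-0.015]
    - [0,0,-0.015]
    - [0,0,-0.015]
    - [0,0,-0.015]
    - [0,0,-0.015]
    - [0,0,-0.015]
    - [0,0,-0.015]
    - [0,0,-0.015]
    - [0,0,-0.015]
  grip: 0.45

```text
time: 14.45
ee_pos: [0.4941, -0.0233, 0.0474]
eef_rot: [0.994, -0.11, 0.0, 0.0]
ft_force: [-1.3, 1.2, 0.2]
width: 0.0394
grip_force: 0.0
```

Emit:
arm_command:
  xyz:
    - [0,0,0]
    - [0,0,0]
    - [0,0,0]
    - [0,0,0]
    - [0,0,0]
    - [0,0,0]
  rot:
    - [0,0,0]
    - [0,0,0]
    - [0,0,0]
    - [0,0,0]
    - [0,0,0]
    - [0,0,0]
  grip: 0.18
  squeeze: 3

```text
time: 14.95
ee_pos: [0.4936, -0.0233, 0.0468]
eef_rot: [0.994, -0.11, 0.0, 0.0]
ft_force: [-1.0, -0.4, 0.4]
width: 0.0167
grip_force: 0.0
```

Emit:
arm_command:
  xyz:
    - [0,0,0]
    - [0,0,0]
    - [0,0,0]
    - [0,0,0]
    - [0,0,0]
    - [0,0,0]
  rot:
    - [0,0,0]
    - [0,0,0]
    - [0,0,0]
    - [0,0,0]
    - [0,0,0]
    - [0,0,0]
  grip: 0
  squeeze: 3

```text
time: 15.45
ee_pos: [0.4936, -0.0233, 0.0468]
eef_rot: [0.994, -0.11, -0.0, 0.0]
ft_force: [-0.8, -0.3, 0.3]
width: 0.012
grip_force: 3.0
```

Emit:
arm_command:
  xyz:
    - [0,0,0]
    - [0,0,0]
    - [0,0,0]
    - [0,0,0]
  rot:
    - [0,0,0]
    - [0,0,0]
    - [0,0,0]
    - [0,0,0]
  squeeze: 20

```text
time: 15.78
ee_pos: [0.4936, -0.0233, 0.0468]
eef_rot: [0.994, -0.11, 0.0, 0.0]
ft_force: [-0.2, 1.2, 1.4]
width: 0.0119
grip_force: 20.0
```

Emit:
arm_command:
  xyz:
    - [0,0,0]
    - [0,0,0]
    - [0,0,0]
    - [0,0,0]
  rot:
    - [0,0,0]
    - [0,0,0]
    - [0,0,0]
    - [0,0,0]
  squeeze: 60

```text
time: 16.12
ee_pos: [0.4936, -0.0233, 0.0468]
eef_rot: [0.994, -0.11, 0.0, 0.0]
ft_force: [0.3, 0.8, 1.2]
width: 0.0116
grip_force: 60.0
```

Emit:
arm_command:
  xyz:
    - [0,0,0.0003]
    - [0,0,0.001]
    - [0,0,0.002]
    - [0,0,0.0035]
    - [0,0,0.005]
    - [0,0,0.0065]
    - [0,0,0.0075]
    - [0,0,0.008]
    - [0,0,0.008]
    - [0,0,0.008]
  rot:
    - [0,0,0]
    - [0,0,0]
    - [0,0,0]
    - [0,0,0]
    - [0,0,0]
    - [0,0,0]
    - [0,0,0]
    - [0,0,0]
    - [0,0,0]
    - [0,0,0]

```text
time: 16.95
ee_pos: [0.4936, -0.0234, 0.0548]
eef_rot: [0.994, -0.11, 0.0, 0.0]
ft_force: [-0.4, 0.0, -2.1]
width: 0.0117
grip_force: 60.0
```

```bash
python3 - <<'E'
from h import *
b=r.camera("scene");t=r.camera("top")
s=r.read_state();print(s["ft_force"].round(1),s["torque"].round(2),s["ee_pos"],s["eef_rot"])
for c in ["top","scene"]: print(c,spot("ball_center",c,n=1),spot("dish_seat",c),spot("dish",c))
o=np.hstack([cv2.resize(b[150:250,215:315],(400,400),interpolation=2),cv2.resize(t[130:230,200:300],(400,400),interpolation=2)])
cv2.imwrite("pics/k.png",cv2.cvtColor(o,cv2.COLOR_RGB2BGR))
E
```

```text
[ 0.1  0.6 -0.8] [ 0.05  0.18 -0.03] [ 0.4935646  -0.02331795  0.05469882] [ 9.93944310e-01 -1.09884963e-01 -5.10710694e-05  2.39699585e-05]
top [(0.6, [0.7777, 0.0397, 0.0014])] [(0.96, [0.3232, -0.1323, 0.0388]), (0.85, [0.5965, -0.0487, 0.0754]), (0.73, [0.4315, 0.1427, 0.0267])] [(0.85, [0.5908, -0.0479, 0.0364]), (0.71, [0.5628, -0.1715, 0.0012]), (0.61, [0.4288, 0.1431, -0.0015])]
scene [(0.54, [0.5315, -0.315, 0.0])] [(0.97, [0.3238, -0.1301, 0.0357]), (0.85, [0.4327, 0.1453, 0.0317]), (0.62, [0.603, -0.0477, 0.0773])] [(0.81, [0.3271, -0.1296, -0.0026]), (0.78, [0.435, 0.1435, 0.0004]), (0.6, [0.5955, -0.0434, 0.0353])]
```

View pics/k.png

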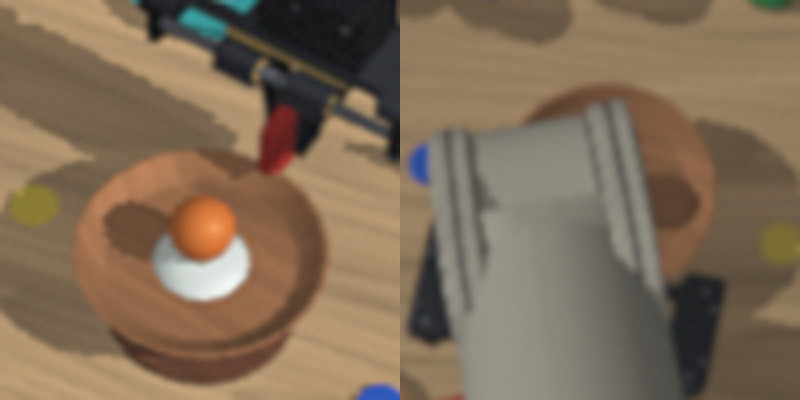

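The dish has lifted 8 mm, the ball is centred on the dome at crop (203,228), and the dish looks level. I continue the lift smoothly.

Emit:
arm_command:
  xyz:
    - [0,0,0.0005]
    - [0,0,0.002]
    - [0,0,0.0045]
    - [0,0,0.008]
    - [0,0,0.0125]
    - [0,0,0.018]
    - [0,0,0.024]
    - [0,0,0.031]
    - [0,0,0.038]
    - [0,0,0.045]
    - [0,0,0.052]
    - [0,0,0.059]
    - [0,0,0.066]
    - [0,0,0.0725]
    - [0,0,0.0785]
    - [0,0,0.0835]
    - [0,0,0.0875]
    - [0,0,0.0905]
    - [0,0,0.0925]
    - [0,0,0.093]
  rot:
    - [0,0,0]
    - [0,0,0]
    - [0,0,0]
    - [0,0,0]
    - [0,0,0]
    - [0,0,0]
    - [0,0,0]
    - [0,0,0]
    - [0,0,0]
    - [0,0,0]
    - [0,0,0]
    - [0,0,0]
    - [0,0,0]
    - [0,0,0]
    - [0,0,0]
    - [0,0,0]
    - [0,0,0]
    - [0,0,0]
    - [0,0,0]
    - [0,0,0]

```text
time: 19.02
ee_pos: [0.4937, -0.0234, 0.148]
eef_rot: [0.994, -0.11, 0.0, 0.0]
ft_force: [0.9, -1.1, -1.5]
width: 0.0118
grip_force: 60.0
```

Emit:
arm_command:
  xyz:
    - [0,0,0]
    - [0,0,0]
    - [0,0,0]
    - [0,0,0]
    - [0,0,0]
  rot:
    - [0,0,0]
    - [0,0,0]
    - [0,0,0]
    - [0,0,0]
    - [0,0,0]

```text
time: 19.43
ee_pos: [0.4935, -0.0233, 0.1476]
eef_rot: [0.994, -0.11, -0.0, 0.0]
ft_force: [-0.2, 0.0, -1.3]
width: 0.0115
grip_force: 60.0
```

```bash
python3 - <<'E'
from h import *
b=r.camera("scene")
s=r.read_state();print(s["ft_force"].round(1),s["torque"].round(2),s["ee_pos"],s["eef_rot"],s["joint_positions"].round(2))
for l in ["ball_center","dish_seat","dish"]: print(l,spot(l,"scene"))
h=cv2.cvtColor(b,cv2.COLOR_RGB2HSV);k=cv2.inRange(h,(5,170,100),(14,255,255));n,_,st,c=cv2.connectedComponentsWithStats(k)
print([(st[i].tolist(),c[i].round(1).tolist()) for i in range(1,n) if st[i,4]>80])
k=cv2.inRange(h,(0,0,150),(180,50,255))[150:270,215:315];n,_,st,c=cv2.connectedComponentsWithStats(k)
print([(st[i].tolist(),c[i].round(1)+[215,150]) for i in range(1,n) if st[i,4]>80])
print("expected seat px",px("scene",[.598,-.0455,.1685]))
C=np.array([.5982,-.0463]);T=s["ee_pos"][:2];v=T-C
for n in range(0,21):
    u=n/20;f=u*u*(3-2*u);A=f*np.deg2rad(90);R=np.array([[np.cos(A),-np.sin(A)],[np.sin(A),np.cos(A)]])
    print(n,(R@v-v).round(4),round(A,3))
E
```

```text
[-0.   0.5 -2.3] [0.13 0.21 0.02] [ 0.49355893 -0.02330839  0.14767142] [ 9.93945726e-01 -1.09872114e-01 -1.11509202e-04  1.60887541e-05] [ 0.43  0.14 -0.51  1.87  0.07  1.15 -1.9 ]
ball_center [(0.6, [0.6018, -0.0445, 0.1619]), (0.51, [0.4924, -0.0271, 0.1687])]
dish_seat [(0.97, [0.3254, -0.1311, 0.0329]), (0.95, [0.6, -0.043, 0.1698]), (0.79, [0.4322, 0.1463, 0.0299])]
dish [(0.79, [0.3331, -0.1304, -0.0033]), (0.68, [0.4302, 0.1444, 0.0014]), (0.64, [0.5967, -0.0448, 0.1324])]
[([258, 174, 17, 16, 198], [266.1, 181.2])]
[([40, 35, 24, 16, 242], array([267.1, 193.9]))]
expected seat px (np.float64(266.0), np.float64(181.0))
0 [0. 0.] 0.0
1 [-0.0003 -0.0012] 0.011
2 [-0.0009 -0.0046] 0.044
3 [-0.0017 -0.0101] 0.095
4 [-0.0023 -0.0173] 0.163
5 [-0.0025 -0.0261] 0.245
6 [-0.0017 -0.0361] 0.339
7 [ 0.0002 -0.047 ] 0.443
8 [ 0.0035 -0.0584] 0.553
9 [ 0.0082 -0.0698] 0.668
10 [ 0.0144 -0.0807] 0.785
11 [ 0.0218 -0.0909] 0.903
12 [ 0.0301 -0.1   ] 1.018
13 [ 0.0391 -0.1077] 1.128
14 [ 0.0481 -0.114 ] 1.232
15 [ 0.0569 -0.1189] 1.325
16 [ 0.0649 -0.1225] 1.407
17 [ 0.0718 -0.125 ] 1.475
18 [ 0.0771 -0.1265] 1.527
19 [ 0.0805 -0.1274] 1.559
20 [ 0.0816 -0.1276] 1.571
```

```bash
python3 - <<'E'
from h import *
v=np.array([.4935-.5982,-.0233+.0463])
def P(n):
    u=n/40;A=u*u*(3-2*u)*np.pi/2;R=np.array([[np.cos(A),-np.sin(A)],[np.sin(A),np.cos(A)]]);return np.r_[R@v,A]
for s in (0,20): 
    q=[P(n)-P(s) for n in range(s+1,s+21)]
    print([[round(float(x[0]),4),round(float(x[1]),4),0] for x in q]);print([[0,0,round(float(x[2]),3)] for x in q])
E
```

```text
[[-0.0001, -0.0003, 0], [-0.0003, -0.0012, 0], [-0.0005, -0.0026, 0], [-0.0009, -0.0046, 0], [-0.0013, -0.0071, 0], [-0.0017, -0.0101, 0], [-0.0021, -0.0135, 0], [-0.0023, -0.0173, 0], [-0.0025, -0.0216, 0], [-0.0025, -0.0261, 0], [-0.0022, -0.031, 0], [-0.0017, -0.0362, 0], [-0.0009, -0.0415, 0], [0.0002, -0.0471, 0], [0.0017, -0.0527, 0], [0.0035, -0.0584, 0], [0.0057, -0.0641, 0], [0.0083, -0.0698, 0], [0.0112, -0.0754, 0], [0.0144, -0.0808, 0]]
[[0, 0, 0.003], [0, 0, 0.011], [0, 0, 0.025], [0, 0, 0.044], [0, 0, 0.067], [0, 0, 0.095], [0, 0, 0.127], [0, 0, 0.163], [0, 0, 0.203], [0, 0, 0.245], [0, 0, 0.291], [0, 0, 0.339], [0, 0, 0.39], [0, 0, 0.443], [0, 0, 0.497], [0, 0, 0.553], [0, 0, 0.61], [0, 0, 0.668], [0, 0, 0.727], [0, 0, 0.785]]
[[0.0036, -0.0052, 0], [0.0074, -0.0102, 0], [0.0115, -0.0149, 0], [0.0157, -0.0192, 0], [0.0202, -0.0233, 0], [0.0247, -0.027, 0], [0.0292, -0.0303, 0], [0.0338, -0.0333, 0], [0.0382, -0.0359, 0], [0.0425, -0.0382, 0], [0.0467, -0.0402, 0], [0.0506, -0.0418, 0], [0.0542, -0.0432, 0], [0.0574, -0.0443, 0], [0.0603, -0.0451, 0], [0.0627, -0.0458, 0], [0.0647, -0.0463, 0], [0.0661, -0.0467, 0], [0.067, -0.0469, 0], [0.0673, -0.0469, 0]]
[[0, 0, 0.059], [0, 0, 0.117], [0, 0, 0.175], [0, 0, 0.232], [0, 0, 0.288], [0, 0, 0.343], [0, 0, 0.395], [0, 0, 0.446], [0, 0, 0.494], [0, 0, 0.54], [0, 0, 0.583], [0, 0, 0.622], [0, 0, 0.658], [0, 0, 0.69], [0, 0, 0.718], [0, 0, 0.741], [0, 0, 0.76], [0, 0, 0.774], [0, 0, 0.783], [0, 0, 0.785]]
```

Emit:
arm_command:
  xyz:
    - [-0.0001,-0.0003,0]
    - [-0.0003,-0.0012,0]
    - [-0.0005,-0.0026,0]
    - [-0.0009,-0.0046,0]
    - [-0.0013,-0.0071,0]
    - [-0.0017,-0.0101,0]
    - [-0.0021,-0.0135,0]
    - [-0.0023,-0.0173,0]
    - [-0.0025,-0.0216,0]
    - [-0.0025,-0.0261,0]
    - [-0.0022,-0.031,0]
    - [-0.0017,-0.0362,0]
    - [-0.0009,-0.0415,0]
    - [0.0002,-0.0471,0]
    - [0.0017,-0.0527,0]
    - [0.0035,-0.0584,0]
    - [0.0057,-0.0641,0]
    - [0.0083,-0.0698,0]
    - [0.0112,-0.0754,0]
    - [0.0144,-0.0808,0]
  rot:
    - [0,0,0.003]
    - [0,0,0.011]
    - [0,0,0.025]
    - [0,0,0.044]
    - [0,0,0.067]
    - [0,0,0.095]
    - [0,0,0.127]
    - [0,0,0.163]
    - [0,0,0.203]
    - [0,0,0.245]
    - [0,0,0.291]
    - [0,0,0.339]
    - [0,0,0.39]
    - [0,0,0.443]
    - [0,0,0.497]
    - [0,0,0.553]
    - [0,0,0.61]
    - [0,0,0.668]
    - [0,0,0.727]
    - [0,0,0.785]

```text
time: 21.3
ee_pos: [0.5081, -0.1048, 0.1478]
eef_rot: [0.96, 0.28, -0.0, 0.0]
ft_force: [-0.4, -0.3, -2.0]
width: 0.012
grip_force: 60.0
```

Emit:
arm_command:
  xyz:
    - [0.0036,-0.0052,0]
    - [0.0074,-0.0102,0]
    - [0.0115,-0.0149,0]
    - [0.0157,-0.0192,0]
    - [0.0202,-0.0233,0]
    - [0.0247,-0.027,0]
    - [0.0292,-0.0303,0]
    - [0.0338,-0.0333,0]
    - [0.0382,-0.0359,0]
    - [0.0425,-0.0382,0]
    - [0.0467,-0.0402,0]
    - [0.0506,-0.0418,0]
    - [0.0542,-0.0432,0]
    - [0.0574,-0.0443,0]
    - [0.0603,-0.0451,0]
    - [0.0627,-0.0458,0]
    - [0.0647,-0.0463,0]
    - [0.0661,-0.0467,0]
    - [0.067,-0.0469,0]
    - [0.0673,-0.0469,0]
  rot:
    - [0,0,0.059]
    - [0,0,0.117]
    - [0,0,0.175]
    - [0,0,0.232]
    - [0,0,0.288]
    - [0,0,0.343]
    - [0,0,0.395]
    - [0,0,0.446]
    - [0,0,0.494]
    - [0,0,0.54]
    - [0,0,0.583]
    - [0,0,0.622]
    - [0,0,0.658]
    - [0,0,0.69]
    - [0,0,0.718]
    - [0,0,0.741]
    - [0,0,0.76]
    - [0,0,0.774]
    - [0,0,0.783]
    - [0,0,0.785]

```text
time: 22.97
ee_pos: [0.5754, -0.1511, 0.1477]
eef_rot: [0.781, 0.625, 0.0, 0.0]
ft_force: [-0.7, -0.7, -1.6]
width: 0.0115
grip_force: 60.0
```

Emit:
arm_command:
  xyz:
    - [0,0,0]
    - [0,0,0]
    - [0,0,0]
    - [0,0,0]
    - [0,0,0]
    - [0,0,0]
    - [0,0,0]
    - [0,0,0]
  rot:
    - [0,0,0]
    - [0,0,0]
    - [0,0,0]
    - [0,0,0]
    - [0,0,0]
    - [0,0,0]
    - [0,0,0]
    - [0,0,0]

```text
time: 23.63
ee_pos: [0.5753, -0.151, 0.1478]
eef_rot: [0.781, 0.625, 0.0, 0.0]
ft_force: [0.3, 0.2, -2.1]
width: 0.0118
grip_force: 60.0
```

```bash
python3 - <<'E'
from h import *
b=r.camera("scene");r.camera("top")
s=r.read_state();print(s["time"],s["ft_force"].round(1),s["torque"].round(2),s["ee_pos"],s["eef_rot"],np.abs(s["joint_vel"]).max())
for l in ["ball_center","dish_seat","dish","handle_end","green_ball_center","yellow_disc"]: print(l,spot(l,"scene"),spot(l,"top"))
h=cv2.cvtColor(b,cv2.COLOR_RGB2HSV);k=cv2.inRange(h,(5,170,100),(14,255,255));n,_,st,c=cv2.connectedComponentsWithStats(k)
print([(st[i].tolist(),c[i].round(1).tolist()) for i in range(1,n) if st[i,4]>80])
k=cv2.inRange(h,(0,0,150),(180,50,255))[150:270,215:315];n,_,st,c=cv2.connectedComponentsWithStats(k)
print([(st[i].tolist(),c[i].round(1)+[215,150]) for i in range(1,n) if st[i,4]>80])
E
```

```text
23.7333 [-0.5 -0.3 -1.4] [-0.16 -0.06 -0.03] [ 0.57530315 -0.15104859  0.1477759 ] [7.80777605e-01 6.24809035e-01 2.09279229e-05 2.56276757e-05] 0.001407140138748709
ball_center [(0.71, [0.6036, -0.0487, 0.1621])] [(0.61, [0.5932, -0.048, 0.1658]), (0.57, [0.5938, -0.0475, 0.1288]), (0.55, [0.4765, -0.3222, 0.0473])]
dish_seat [(0.73, [0.3246, -0.1303, 0.0352]), (0.68, [0.6038, -0.0529, 0.1667]), (0.62, [0.4329, 0.1441, 0.0293])] [(0.78, [0.4299, 0.1438, 0.026]), (0.73, [0.598, -0.0525, 0.1697]), (0.73, [0.3222, -0.1305, 0.0374])]
dish [(0.82, [0.3303, -0.1337, -0.0049]), (0.81, [0.5981, -0.048, 0.1286]), (0.68, [0.43, 0.1447, 0.0034])] [(0.72, [0.5944, -0.0465, 0.1288]), (0.66, [0.3268, -0.1356, -0.0003]), (0.55, [0.4261, 0.1446, 0.0016])]
handle_end [(0.82, [0.4571, 0.0528, 0.0222]), (0.76, [0.5705, -0.1721, 0.1638]), (0.6, [0.3175, 0.002, 0.0362])] [(0.9, [0.3181, -0.0003, 0.0343]), (0.72, [0.6593, -0.4656, 0.0051]), (0.58, [0.4479, 0.0479, 0.0244])]
green_ball_center [(0.56, [0.4787, -0.3243, 0.0454])] [(0.69, [0.4742, -0.3211, 0.0456]), (0.19, [0.5952, -0.0453, 0.1695])]
yellow_disc [(0.65, [0.5656, -0.1746, 0.0009])] []
[([257, 174, 17, 16, 201], [264.9, 181.3])]
[([39, 35, 24, 17, 243], array([266.2, 194.4]))]
```

All conditions are met: dish at about 0.129 m, handle end within 6 mm of the yellow disc, ball on its seat. Handing in.

```bash
python3 -c "
from h import *
print(r.close_job())"
```

```text
the job is handed in; nothing more can be done
None
```

I balanced the orange ball on the dome, lifted the dish about 10 cm, turned it a quarter turn so the handle points over the yellow disc, and handed it in at about 24 s, held still with the ball on its seat and the green ball not moved; the judge's result was not shown.

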